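# Move a tile specimen from the slotted rack to the draining stand and lock its keeper

### The arm

A 6-joint arm with a two-finger parallel gripper is mounted at the origin on a cart in front of the work surface, level with it; the furniture and walls round the work are solid. World frame = base frame: x ahead of the robot, y to its left, z up, the work surface at z = 0. Lengths are in mm, angles in rad, forces in N, time in s.
With the tool pointing down it reaches from about 425 to 1125 mm from the base axis. Payload 14.9 kg.
Tool frame: the origin (TCP) lies at the very end of the fingers, on their centre line; the grasp point (between the pads) lies 19 mm behind it (ctrl.hold_point_z is the distance from the TCP to the grasp point, in mm); y points along the fingers, x is the direction in which the jaws open and shut, and the axes are right-handed (so a half turn about y gives the same grasp; the last joint's range is limited). The gripper opens to 91 mm and grips with 3 to 60 N. Pads are 32 mm wide; open, the fingers measure 118 mm over their backs; the gripper's body (76 mm by 178 mm) begins 60 mm behind the grasp point.
Start: joints at [1.304, 0.379, 1.734, -0, 1.028, -0.033], TCP at [162.179, 680.967, 213.932] pointing down, gripper open.
Joint ranges: [-2.77, 2.77], [-0.74, 2.19], [0, 2.66], [-1.06, 4.2], [0.31, 2.87], [-3.08, 3.08]. Speed limits (rad/s): [1.89, 1.89, 2.39, 3.14, 3.14, 3.14].

### API

Orientations are given as a rotation vector (axis times angle).
In Python, from workcell import ctrl, grab_frame, workorder gives the robot as it stands.
- The arm moves only by the tool servo_tool, never from a script. Its arguments are lists of equal length, an entry for each row: "twist": the turn, a rotation vector about the world's x, y, z scaled (see below), a list of three; "linear": the shift along the world's x, y, z scaled (see below), a list of three; "fingers": the opening, from 0 (shut) to 1 (fully open). A call has 1 to 8 rows; each row is the pose to reach, as a shift and turn from the pose measured when the call began; what a row does not reach only later rows make up. The controller multiplies each number of a shift by 80 mm and each number of a turn by 60 degrees. A row lasts 1/12 s, in which the tool goes at most 41.7 mm and 7.16 degrees, less where a joint would pass 70% of its speed; a pose out of reach is approached as far as the arm can. A call with a number of a shift or a turn outside -1 to 1 is refused whole. A call with a gripper value outside its range is refused whole. The fingers move at their own pace and stop on an object; the grip force is fixed at half the most. Time passes only in rows, so rows that repeat a pose let the fingers close. It gives the time, the measured TCP pose, the force and the opening at its end, in the units of the state.
- ctrl.observe(): the state, without advancing time (a new reading comes with each control period).
- grab_frame(name): name is "scene" or "top" or "wrist"; returns a dict with "color" (420x560x3 uint8, red, green, blue), "camera_matrix" (3x3 intrinsics, pixels), "k1" (the pictures are not rectified: a ray, as slopes to the right and down, at radius r is drawn at 1 + k1 r^2 times it, then the intrinsics apply), "view" (4x4, takes a point from world to camera coordinates). Camera axes: x right, y down, z forward; pixel columns grow to the right and rows downward; lengths in mm; the calibration is good to about 2 mm. A picture is of the moment at which its call begins. There is no depth.
- workorder.close_job(): hands the job in, once; it reports no verdict.
The state is a dict: "time": time; "joint_positions": joint angles; "dq": joint speeds; "joint_efforts": joint torques, N m; "position": TCP position; "eef_rot": TCP orientation; "wrist_force": force on the tool from outside, world axes, zero at the start; "moment": the same for the moment, N m; "finger_gap": finger opening in mm.
Only numpy, scipy, OpenCV 4.12 (cv2) and the standard library are available. Lean on these libraries where they do the work, as an engineer would, in place of code of your own. Each camera call takes 0.05 s, during which the arm holds its last target.

### The job

Swing the draining stand's keeper well open, slide the tall narrow ceramic tile straight up out of the slotted rack, and stand it on end on the sloped stand, its whole lower edge on the ledge and its back flat against the board. Let go of the tile, then turn the lock collar by its upright grip back to the locked mark so that the keeper holds the tile in. Leave the other two tiles in their slots and do not disturb the bottle, beaker or jar.

Things in the scene. Friction and masses are not known exactly. Their poses are not given: they have to be found in the camera images.
- rack: Fixed wire rack, 136 x 100 x 57 mm, on a grey base whose top (floor of the slots) is 12 mm above the table. Origin: centre of its underside. Three slots at x = -42, 0, +42 mm run along its y, each 11 mm wide between two wire hoops whose tops are 57 mm above the table; slot ends are open. The order of the tiles varies.
- tile: The tile to move: tan-brown unglazed ceramic plate, 8 mm thick (x), 80 mm wide (y), 130 mm tall (z), the only one both tall and narrow; about 0.19 kg. Origin: centre of its lower edge, which stands on the rack base. It may stand up to 8 mm off the middle of its slot along the slot.
- tile_wide: tan-brown unglazed ceramic tile that stays: 8 mm thick (x), 110 mm wide (y), 130 mm tall (z). Origin: centre of its lower edge.
- tile_short: tan-brown unglazed ceramic tile that stays: 8 mm thick (x), 80 mm wide (y), only 100 mm tall (z). Origin: centre of its lower edge.
- stand: Fixed aluminium draining stand; base plate 125 x 160 x 12 mm. Origin on the table plane below the foot of the sloped board; its front is -x, z is up. Carries the sloped bed, and on its -y side the post with the keeper.
- bed: Ledge and backboard of the stand, leaning back 20 degrees. Origin: middle of their inner corner, 22 mm above the table; z up the board, x back through it, y along the ledge. Board: face at x = 0, 110 wide, 85 high, 6 thick. Ledge: 110 wide, z = 0, to a lip 6 mm high at x = -26 to -30. Seated tile: its origin at x = -4, z = 0, its z along this z; its top 45 mm stand free above the board.
- keeper (a joint): Lock collar (40 mm steel ring on a post) with keeper finger and grip arm, turning about the vertical. 0 rad = locked, at its stop, white line over the black mark, finger along the stand's +y, its rubber pad 3.5 mm before the seated tile's face, 42 mm above the ledge. Grows counter-clockwise from above as it opens, to 2.0; well open above 1. Stays where left; starts at 0 to 0.65.
- keeper_grip (a point): Point on the axis of the collar's upright round black grip: diameter 16 mm, rising from 64 to 122 mm above the table; this point is 106 mm above the table and 45 mm from the collar's axis. At 0 rad it lies on the stand's -x side of the collar's axis; at 1.57 rad on the -y side.
- keeper_pivot (a point): Point on the collar's vertical axis, 64 mm above the table; fixed to the stand at x = -12, y = -78 mm. The keeper finger is 64 mm long, 12 mm thick.
- bottle: Bystander: brown bottle with screw cap, 62 mm across, 129 mm tall, loose. Origin: centre of its underside.
- beaker: Bystander: small clear beaker, 55 mm across, 67 mm tall, loose. Origin: centre of its underside.
- jar: Bystander: clear jar of soil, 54 mm across, 62 mm tall, loose. Origin: centre of its underside.
Mind the look-alikes: they are no part of the job. Leave any turquoise look-alike of the tile alone.

How it is judged (in metres and radians):
On the way, in this order (a step that is already met when the one before it is completed fails the run):
1. the tile has been slid up clear of the rack, upright, with the keeper open (more than 0.9 rad) (height (world z) of tile above 0.065 m and angle between tile's own z axis and vertical below 0.35 rad and value of joint keeper above 0.9 rad), for 0.1 s.
2. the tile stands on the ledge against the board, let go, with the keeper still open (more than 0.7 rad) (x of tile in the frame of bed between -0.02 and 0.002 m and y of tile in the frame of bed between -0.016 and 0.016 m and z of tile in the frame of bed between -0.004 and 0.009 m and angle between the z axis of tile and the z axis of bed, either way round below 0.16 rad and angle between the x axis of tile and the x axis of bed, either way round below 0.2 rad and value of joint keeper above 0.7 rad and contact force between the fingers and tile below 0.1 N), for 0.2 s.
At the end, for the whole second after the job is handed in: Tile released, at rest on the ledge (6 mm) and board (8 mm, 0.08 rad; square 0.12 rad), within 16 mm of the middle; keeper under 0.12 rad; other tiles in their slots (12 mm), bottle, beaker and jar within 25 mm, all upright (0.15 rad) (x of tile in the frame of bed between -0.012 and 0.002 m and y of tile in the frame of bed between -0.016 and 0.016 m and z of tile in the frame of bed between -0.004 and 0.006 m and angle between the z axis of tile and the z axis of bed, either way round below 0.08 rad and angle between the x axis of tile and the x axis of bed, either way round below 0.12 rad and value of joint keeper below 0.12 rad and linear speed of tile below 0.02 m/s and contact force between the fingers and tile below 0.1 N and distance of each of tile_wide, tile_short from where it was at the start of the episode below 0.012 m and angle between each of tile_wide, tile_short, bottle, beaker, jar's own z axis and vertical below 0.15 rad and distance of each of bottle, beaker, jar from where it was at the start of the episode below 0.025 m); the robot touches nothing.
It fails at once if another tile is pulled up or dragged out of its slot (moved more than 25 mm) (distance of any of tile_wide, tile_short from where it was at the start of the episode above 0.025 m).
It fails at once if the bottle, beaker or jar is knocked over (angle between any of bottle, beaker, jar's own z axis and vertical above 0.5 rad).
It also fails if it takes over 59 s, if anything falls off the work surface, if the arm or the gripper's body presses on something with over 40 N, if the wrist force passes 120 N, or if a joint passes its speed limit or range.

## Working session

There is one attempt and no reset: what is moved stays moved. The work goes in short steps, Python scripts to look and compute and a tool call to move; the robot and the scene stay as the last step left them, time stands still between calls to the robot, and variables do not carry over. Pictures are saved under pics/ and viewed, and the job is handed in when it is done.

Besides the shell and the picture viewer there is one more tool, called after "Call:" in YAML: its name, and indented under it one key for each argument. servo_tool: Moves the arm, as the interface text tells. Shifts and turns lie within -1 to 1; 1 stands for 80 mm of shift or 60 degrees of turn. Its arguments: {"type":"object","properties":{"twist":{"type":"array"},"linear":{"type":"array"},"fingers":{"type":"array"}},"required":["twist","linear","fingers"]}

```bash
mkdir -p pics; ls
cat > h.py <<'E'
import numpy as np, cv2
from workcell import ctrl, grab_frame, workorder
import pickle
def snap(n,f):
    g=grab_frame(n); cv2.imwrite('pics/%s.png'%f,g['color'][:,:,::-1]); pickle.dump(g,open('pics/%s.pkl'%f,'wb')); return g
def load(f): return pickle.load(open('pics/%s.pkl'%f,'rb'))
def proj(g,P):
    P=np.atleast_2d(P).astype(float); V=np.array(g['view']);K=np.array(g['camera_matrix'])
    c=P@V[:3,:3].T+V[:3,3]; s=c[:,:2]/c[:,2:]; r2=(s**2).sum(1,keepdims=True); s=s*(1+g['k1']*r2)
    return s*[K[0,0],K[1,1]]+[K[0,2],K[1,2]]
def ray(g,uv):
    K=np.array(g['camera_matrix']);V=np.array(g['view'])
    d=(np.array(uv,float)-[K[0,2],K[1,2]])/[K[0,0],K[1,1]]; s=d.copy()
    for _ in range(30): s=d/(1+g['k1']*(s@s))
    R=V[:3,:3]; o=-R.T@V[:3,3]; v=R.T@np.array([s[0],s[1],1]); return o,v/np.linalg.norm(v)
def onz(g,uv,z):
    o,v=ray(g,uv); return o+v*(z-o[2])/v[2]
def big(f,box,s,out):
    im=cv2.imread('pics/%s.png'%f); x0,y0,x1,y1=box; cv2.imwrite('pics/%s.png'%out,cv2.resize(im[y0:y1,x0:x1],None,fx=s,fy=s,interpolation=cv2.INTER_CUBIC))
E
python3 - <<'E'
from h import *
for n in ['scene','top','wrist']:
    g=snap(n,n+'0'); V=g['view']; print(n,np.round(-V[:3,:3].T@V[:3,3]),g['k1'],np.round(g['camera_matrix'][0][0]), np.round(V[:3,:3],2).tolist())
print(ctrl.observe())
E
```

```text
pics
scene [   5. -588.  845.] -0.03195360576965892 404.0 [[0.74, -0.67, 0.01], [-0.46, -0.52, -0.72], [0.49, 0.53, -0.69]]
top [ 459.  -10. 1048.] -0.044225224506794586 387.0 [[-0.02, -1.0, -0.01], [-1.0, 0.02, -0.06], [0.06, 0.01, -1.0]]
wrist [ 87. 699. 385.] 0.012760705050569037 299.0 [[0.23, 0.97, -0.0], [0.94, -0.22, 0.27], [0.26, -0.06, -0.96]]
{'time': 0.15, 'joint_positions': array([ 1.30369810e+00,  3.79318793e-01,  1.73461551e+00,  1.04175464e-06,
        1.02853455e+00, -3.32687279e-02]), 'dq': array([-7.77356723e-04, -7.53373668e-04, -1.15496973e-03, -7.83313145e-04,
       -9.66060052e-05,  9.09283969e-04]), 'joint_efforts': array([-1.30068638e-03, -7.64107561e+01, -4.34651506e+01,  6.51148916e-02,
        4.09487193e-02, -3.52630138e-05]), 'position': array([162.09897766, 680.66844671, 213.4328949 ]), 'eef_rot': array([-1.31130814, -1.03472373,  1.03590274]), 'wrist_force': array([ 0.36275278, -0.27461142,  0.26483443]), 'moment': array([ 0.05621834, -0.03609329, -0.00356307]), 'finger_gap': 90.92287479874452}
```

View pics/scene0.png

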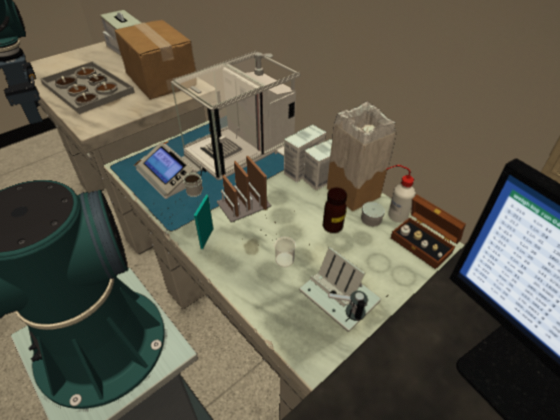

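View pics/top0.png

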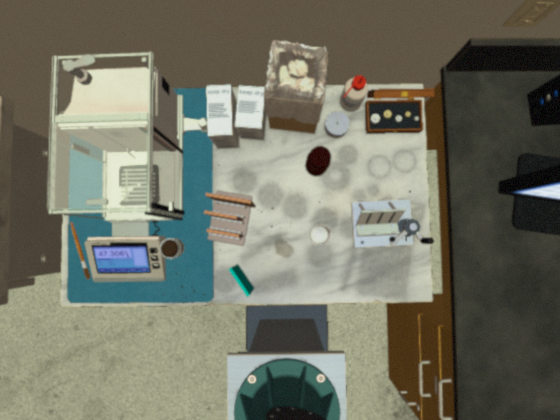

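View pics/wrist0.png

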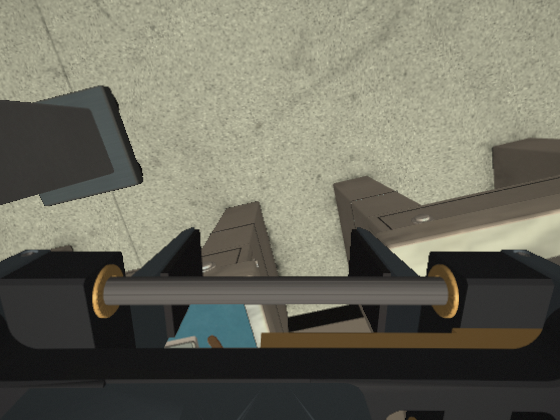

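Run:
```python
from h import *
big('top0',(190,170,330,310),5,'a'); big('top0',(330,180,450,270),6,'b'); big('scene0',(170,140,310,260),5,'c'); big('scene0',(270,220,410,340),5,'d')
```

```text
(no output)
```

View pics/a.png

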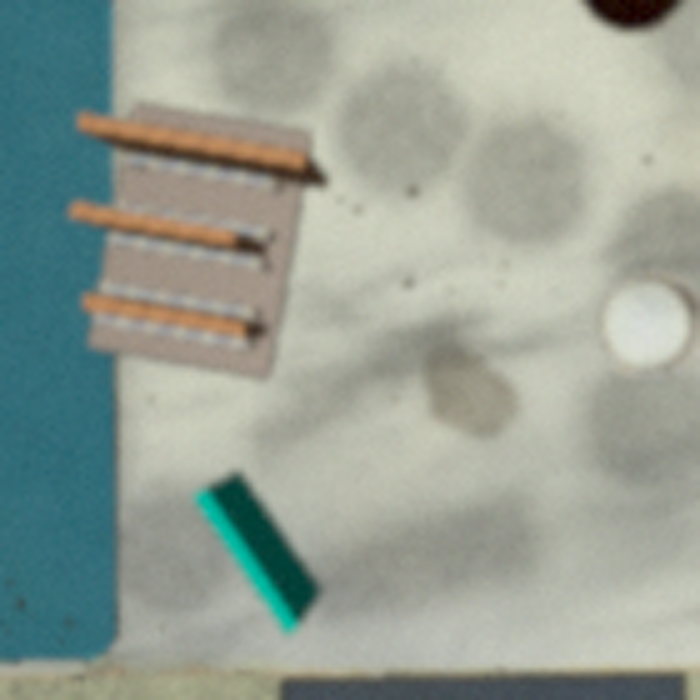

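View pics/b.png

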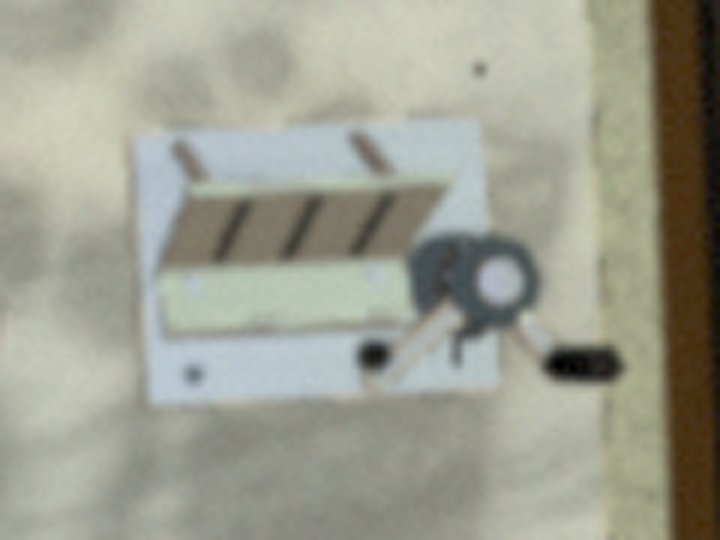

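View pics/c.png

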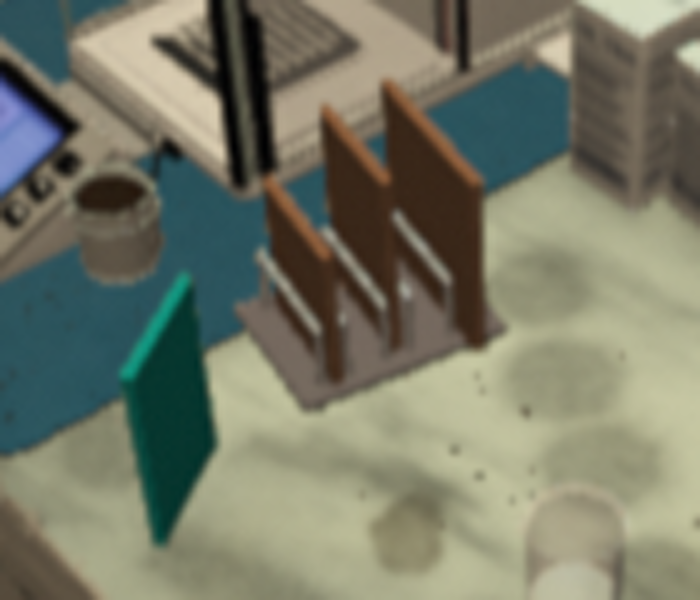

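View pics/d.png

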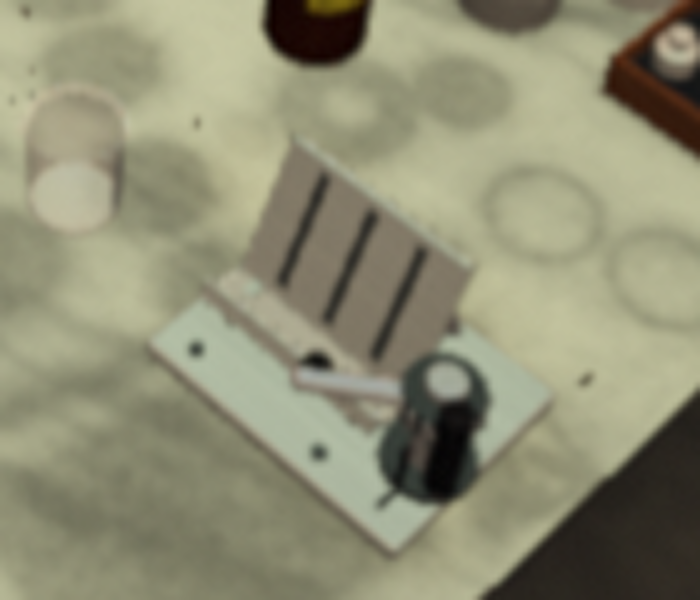

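```bash
cat > fit.py <<'E'
from h import *
from scipy.optimize import least_squares
from scipy.spatial.transform import Rotation as R
t=load('top0'); s=load('scene0')
A=lambda x,y:(190+x/5-.4,170+y/5-.4)
B=lambda x,y:(330+x/6-.4,180+y/6-.4)
C=lambda x,y:(170+x/5-.4,140+y/5-.4)
D=lambda x,y:(270+x/5-.4,220+y/5-.4)
def w(p,P):
    x,y,a=p; P=np.array(P,float); c,n=np.cos(a),np.sin(a)
    return np.c_[x+c*P[:,0]-n*P[:,1], y+n*P[:,0]+c*P[:,1],P[:,2]]
def run(obs,p0):
    def f(p): return np.concatenate([(proj(g,w(p,[P]))-uv).ravel() for g,P,uv in obs])
    r=least_squares(f,p0,loss='soft_l1'); return r.x, np.round(f(r.x).reshape(-1,2),1)
# rack
hx,hy=68,50
ro=[(t,(hx,hy,12),A(135,102)),(t,(hx,-hy,12),A(312,130)),(t,(-hx,-hy,12),A(268,378)),(t,(-hx,hy,12),A(90,346)),
 (s,(-hx,-hy,12),C(312,405)),(s,(hx,-hy,12),C(505,325)),(s,(-hx,hy,12),C(238,308))]
rp,rr=run(ro,[480,130,-.15]); print('rack',rp,rr.tolist())
a=np.radians(20)
bed=lambda x,y,z:(x*np.cos(a)+z*np.sin(a),y,22-x*np.sin(a)+z*np.cos(a))
so=[(t,bed(0,55,85),B(188,183)),(t,bed(0,-55,85),B(450,183)),(t,bed(0,55,0),B(160,268)),
 (t,bed(-30,55,6),B(165,334)),
 (s,bed(0,55,85),D(296,140)),(s,bed(0,-55,85),D(470,268)),(s,bed(0,55,0),D(238,268)),]
sp,sr=run(so,[450,-330,0]); print('stand',sp,sr.tolist())
for c in [(133,133),(480,118),(498,390),(150,403)]:
    q=onz(t,B(*c),12)[:2]-sp[:2]; k=R.from_euler('z',-sp[2]).as_matrix()[:2,:2]; print('plate corner in stand',np.round(k@q,1))
# tile: top edges
def inr(P,p): k=R.from_euler('z',-p[2]).as_matrix()[:2,:2]; return k@(P[:2]-p[:2])
for nm,c1,c2,z in [('mid',(72,210),(255,243),142),('wide',(80,122),(312,165),142),('short',(85,300),(255,330),112)]:
    print(nm,[np.round(inr(onz(t,A(*c),z),rp),1) for c in (c1,c2)])
for nm,c1,c2,z in [('mid',(325,110),(390,183),142),('wide',(388,85),(478,185),142),('short',(267,180),(332,260),112)]:
    print(nm,'scene',[np.round(inr(onz(s,C(*c),z),rp),1) for c in (c1,c2)])
# keeper
for z in (122,): print('grip top',np.round(inr(onz(t,B(610,365),z),sp)))
print('grip bot',np.round(inr(onz(t,B(560,362),64),sp)))
print('pad',np.round(inr(onz(t,B(373,355),62),sp)))
print('grip scene top',np.round(inr(onz(s,D(460,410),122),sp)))
st=ctrl.observe(); print(R.from_rotvec(st['eef_rot']).as_matrix().round(3).tolist())
E
python3 fit.py
```

```text
rack [ 5.16009600e+02  1.43167896e+02 -1.83598647e-01] [[-0.7, -0.9], [0.3, -0.5], [0.4, -0.2], [-0.6, -0.0], [-1.3, 1.3], [1.1, 0.6], [-1.1, 0.3]]
stand [ 491.02002771 -246.96340555   12.58391943] [[-0.2, 1.2], [0.8, -0.4], [-0.8, -0.0], [-0.1, -1.2], [-0.7, -0.7], [0.2, 0.9], [0.3, 0.4]]
plate corner in stand [60.9 60.4]
plate corner in stand [ 62.2 -95.7]
plate corner in stand [-59.6 -97.2]
plate corner in stand [-59.7  58.3]
mid [array([-1.3, 42. ]), array([ -2.3, -46. ])]
wide [array([40.4, 45.6]), array([ 38.3, -66.2])]
short [array([-42.4,  34.6]), array([-43. , -49.5])]
mid scene [array([-0. , 40.8]), array([  1.3, -35.9])]
wide scene [array([41.8, 43.5]), array([ 41.7, -61.9])]
short scene [array([-41.9,  35.3]), array([-40.9, -45.1])]
grip top [ -48. -107.]
grip bot [ -47. -107.]
pad [-41. -29.]
grip scene top [ -44. -105.]
[[0.232, -0.0, -0.973], [0.973, -0.001, 0.232], [-0.001, -1.0, 0.0]]
```

Candidates: the turquoise look-alike at top (240,280), the short brown tile at top (223,233), the middle brown tile at top (222,215) and the wide brown tile at top (228,198). I choose the middle one, since crop c shows it as high as the wide tile but as narrow as the short one. The keeper finger sits at about 0.6 rad, partly open. I'll open the keeper first.

Call:
servo_tool:
  twist:
    - [0,0,-0.1]
    - [0,0,-0.15]
    - [0,0,-0.15]
  linear:
    - [0.2,-0.3,0.5]
    - [0.5,-0.8,1]
    - [0.5,-1,1]
  fingers: [0.6,0.6,0.6]

```text
time: 0.4
position: [203.0, 601.1, 295.5]
eef_rot: [-1.37, -0.915, 0.914]
wrist_force: [0.7, 0.5, 0.8]
finger_gap: 73.9
```

Call:
servo_tool:
  twist:
    - [0,0,-0.1]
    - [0,0,-0.17]
    - [0,0,-0.17]
  linear:
    - [0.2,-0.5,0.4]
    - [0.5,-1,0.8]
    - [0.6,-1,1]
  fingers: [0.6,0.6,0.6]

```text
time: 0.65
position: [250.3, 518.5, 374.6]
eef_rot: [-1.429, -0.774, 0.776]
wrist_force: [0.3, 0.5, 0.5]
finger_gap: 55.8
```

Call:
servo_tool:
  twist:
    - [0,0,-0.1]
    - [0,0,-0.17]
    - [0,0,-0.17]
  linear:
    - [0.3,-0.5,0.2]
    - [0.6,-1,0.2]
    - [0.6,-1,0.2]
  fingers: [0.6,0.6,0.6]

```text
time: 0.9
position: [299.9, 435.5, 391.9]
eef_rot: [-1.477, -0.634, 0.633]
wrist_force: [-0.5, 0.3, -0.0]
finger_gap: 54.6
```

Call:
servo_tool:
  twist:
    - [0,0,-0.1]
    - [0,0,-0.17]
    - [0,0,-0.17]
  linear:
    - [0.3,-0.5,0]
    - [0.6,-1,0]
    - [0.6,-1,0]
  fingers: [0.6,0.6,0.6]

```text
time: 1.15
position: [349.1, 352.3, 391.7]
eef_rot: [-1.516, -0.491, 0.49]
wrist_force: [-0.3, 0.4, -1.0]
finger_gap: 54.4
```

Call:
servo_tool:
  twist:
    - [0,0,-0.1]
    - [0,0,-0.17]
    - [0,0,-0.17]
  linear:
    - [0.2,-0.5,0]
    - [0.5,-1,0]
    - [0.5,-1,0]
  fingers: [0.6,0.6,0.6]

```text
time: 1.4
position: [390.4, 269.0, 391.4]
eef_rot: [-1.545, -0.348, 0.347]
wrist_force: [-0.1, 0.6, 0.9]
finger_gap: 55.0
```

Call:
servo_tool:
  twist:
    - [0,0,-0.1]
    - [0,0,-0.17]
    - [0,0,-0.17]
  linear:
    - [0.2,-0.5,0]
    - [0.5,-1,0]
    - [0.5,-1,0]
  fingers: [0.6,0.6,0.6]

```text
time: 1.65
position: [431.9, 185.8, 391.3]
eef_rot: [-1.564, -0.204, 0.203]
wrist_force: [0.0, 0.4, -0.2]
finger_gap: 54.7
```

Call:
servo_tool:
  twist:
    - [0,0,-0.1]
    - [0,0,-0.17]
    - [0,0,-0.17]
  linear:
    - [0.2,-0.5,0]
    - [0.5,-1,0]
    - [0.5,-1,0]
  fingers: [0.6,0.6,0.6]

```text
time: 1.9
position: [473.4, 102.8, 391.0]
eef_rot: [-1.574, -0.06, 0.06]
wrist_force: [-0.0, -0.8, 0.3]
finger_gap: 55.0
```

Call:
servo_tool:
  twist:
    - [0,0,-0.1]
    - [0,0,-0.17]
    - [0,0,-0.17]
  linear:
    - [0,-0.5,0]
    - [0,-1,0]
    - [0,-1,0]
  fingers: [0.6,0.6,0.6]

```text
time: 2.15
position: [473.4, 18.5, 390.7]
eef_rot: [-1.574, 0.085, -0.084]
wrist_force: [-0.0, -0.2, -0.5]
finger_gap: 54.5
```

Call:
servo_tool:
  twist:
    - [0,0,-0.1]
    - [0,0,-0.17]
    - [0,0,-0.17]
  linear:
    - [0,-0.5,0]
    - [0,-1,0]
    - [0,-1,0]
  fingers: [0.6,0.6,0.6]

```text
time: 2.4
position: [473.3, -65.4, 390.5]
eef_rot: [-1.564, 0.23, -0.228]
wrist_force: [0.3, 0.7, 0.1]
finger_gap: 55.0
```

Call:
servo_tool:
  twist:
    - [0,0,-0.1]
    - [0,0,-0.17]
    - [0,0,-0.17]
  linear:
    - [0,-0.5,0]
    - [0,-1,0]
    - [0,-1,0]
  fingers: [0.6,0.6,0.6]

```text
time: 2.65
position: [473.4, -149.2, 390.2]
eef_rot: [-1.545, 0.374, -0.371]
wrist_force: [-0.8, 1.4, -1.1]
finger_gap: 54.9
```

Call:
servo_tool:
  twist:
    - [0,0,-0.1]
    - [0,0,-0.17]
    - [0,0,-0.17]
  linear:
    - [0,-0.5,-0.3]
    - [0,-1,-0.5]
    - [0,-1,-0.5]
  fingers: [0.6,0.6,0.6]

```text
time: 2.9
position: [472.9, -231.3, 347.4]
eef_rot: [-1.515, 0.519, -0.51]
wrist_force: [0.2, 1.2, -1.1]
finger_gap: 54.6
```

Run:
```python
from h import *
snap('wrist','w1');snap('top','t1'); o=ctrl.observe(); print(o['position'],o['joint_positions'].round(2))
```

```text
[ 473.24465235 -229.5484885   348.77050537] [-0.49 -0.04  1.97 -0.01  1.22  0.16]
```

View pics/w1.png

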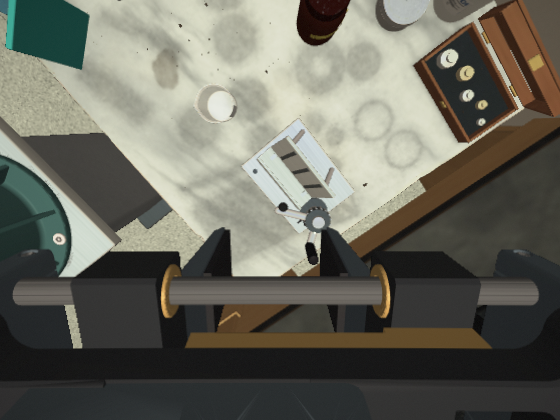

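Run:
```python
from h import *
big('w1',(230,105,370,275),4.5,'e')
```

```text
(no output)
```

View pics/e.png

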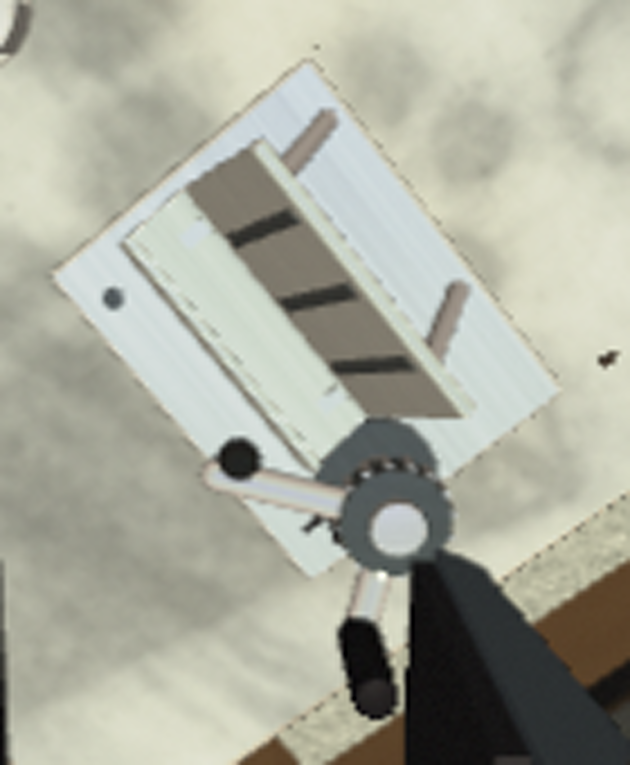

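```bash
cat > fit2.py <<'E'
from fit import *
g=load('w1'); E=lambda x,y:(230+x/4.5-.4,105+y/4.5-.4)
px=.5
wo=[(g,bed(0,55,85),E(255,143)),(g,bed(0,-55,85),E(468,412)),(g,bed(0,55,0),E(187,188)),(g,bed(-30,55,6),E(124,242)),
 (g,(62,62,12),E(308,60)),(g,(62,-98,12),E(560,392)),(g,(-62,-98,12),E(315,578)),(g,(-62,62,12),E(55,275))]
p,r=run(wo,sp); print('w only',p,r.tolist())
p,r=run(wo+so,sp); print('all',p)
def f(q):
    th=q[0]
    return (np.concatenate([proj(g,w(p,[(-12-45*np.cos(th),-78-45*np.sin(th),122)]))-E(377,698), proj(g,w(p,[(-12-45*np.cos(th),-78-45*np.sin(th),64)]))-E(357,635)])).ravel()
r=least_squares(f,[.6]); print('theta',r.x,r.fun); th=r.x[0]
print('grip',w(p,[(-12-45*np.cos(th),-78-45*np.sin(th),106)]),'pivot',w(p,[(-12,-78,64)]))
print('pivotpix',[(proj(g,w(p,[(-12,-78,z)]))[0]-[229.6,104.6])*4.5 for z in (64,80,100)])
np.save('stand.npy',p)
E
python3 fit2.py | tail -8
```

```text
pad [-41. -29.]
grip scene top [ -44. -105.]
[[0.795, -0.007, 0.607], [-0.607, -0.003, 0.795], [-0.003, -1.0, -0.007]]
w only [ 493.8704179  -247.84169518   12.6042952 ] [[-0.0, -0.1], [1.2, 1.0], [-0.4, -0.3], [0.8, -0.9], [-0.6, -0.8], [1.1, -0.1], [-0.6, 1.5], [-1.7, 0.6]]
all [ 493.28191304 -247.55867924   12.6024628 ]
theta [0.60967762] [ 0.25803689 -0.51643072  0.37297622 -1.9806596 ]
grip [[ 448.16565448 -353.02249715  106.        ]] pivot [[ 484.10430717 -325.94089374   64.        ]]
pivotpix [array([396.33302115, 512.27437294]), array([402.62715226, 526.4851115 ]), array([411.1121141 , 545.64014686])]
```

Call:
servo_tool:
  twist:
    - [0,0,-0.1]
    - [0,0,-0.2]
    - [0,0,-0.26]
    - [0,0,-0.26]
  linear:
    - [-0.1,-0.5,-0.4]
    - [-0.2,-0.9,-0.8]
    - [-0.25,-1,-1]
    - [-0.25,-1,-1]
  fingers: [0.5,0.5,0.5,0.5]

```text
time: 3.33
position: [451.5, -309.1, 264.5]
eef_rot: [-1.451, 0.733, -0.715]
wrist_force: [-0.7, 1.1, -1.2]
finger_gap: 45.9
```

Run:
```python
from h import *
from scipy.spatial.transform import Rotation as R
snap('wrist','w2'); o=ctrl.observe(); print(o['position'],R.from_rotvec(o['eef_rot']).as_matrix().round(3))
```

```text
[ 452.55554226 -308.47317937  266.90408296] [[ 0.603 -0.01   0.798]
 [-0.798  0.001  0.603]
 [-0.007 -1.    -0.008]]
```

View pics/w2.png

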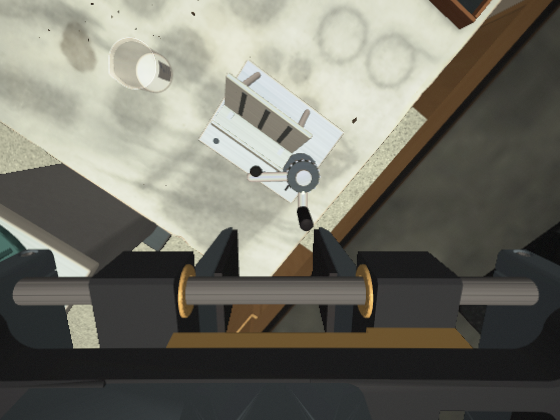

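Run:
```python
from h import *
g=load('w2'); print(proj(g,[[448.2,-353,122],[448.2,-353,64],[484.1,-326,80]]), onz(g,(306,225),122))
```

```text
[[306.58933568 223.24752875]
 [302.37146369 208.84767678]
 [304.36654711 176.44545858]] [ 446.20834588 -353.75507868  122.        ]
```

Call:
servo_tool:
  twist:
    - [0,0,0]
    - [0,0,0]
    - [0,0,0]
  linear:
    - [-0.03,-0.4,-0.4]
    - [-0.06,-0.56,-0.8]
    - [-0.06,-0.56,-0.9]
  fingers: [0.5,0.5,0.5]

```text
time: 3.63
position: [447.7, -352.8, 192.5]
eef_rot: [-1.452, 0.728, -0.709]
wrist_force: [-1.5, 1.6, -1.5]
finger_gap: 45.4
```

Run:
```python
from h import *
snap('wrist','w3'); o=ctrl.observe(); print(o['position'])
```

```text
[ 447.56935223 -351.69025009  192.63754498]
```

View pics/w3.png

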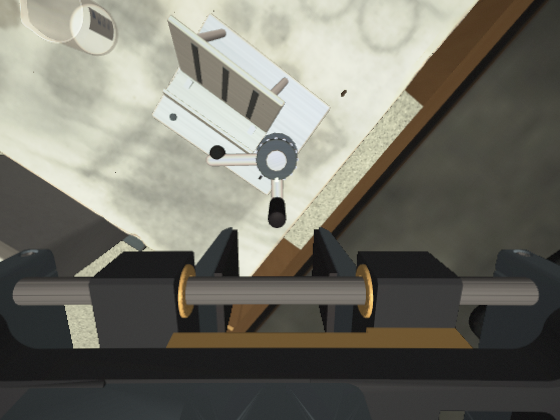

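Call:
servo_tool:
  twist:
    - [0,0,0]
    - [0,0,0]
    - [0,0,0]
  linear:
    - [0,-0.01,-0.4]
    - [0,-0.01,-0.75]
    - [0,-0.01,-0.75]
  fingers: [0.5,0.5,0.5]

```text
time: 3.93
position: [447.3, -349.8, 130.5]
eef_rot: [-1.451, 0.73, -0.703]
wrist_force: [-0.5, -0.0, -0.3]
finger_gap: 45.4
```

Call:
servo_tool:
  twist:
    - [0,0,0]
    - [0,0,0]
    - [0,0,0]
    - [0,0,0]
    - [0,0,0]
    - [0,0,0]
  linear:
    - [0,-0.01,-0.4]
    - [0,-0.01,-0.56]
    - [0,-0.01,-0.56]
    - [0,-0.01,-0.56]
    - [0,-0.01,-0.56]
    - [0,-0.01,-0.56]
  fingers: [0.5,0.5,0,0,0,0]

```text
time: 4.43
position: [448.1, -351.2, 87.6]
eef_rot: [-1.451, 0.729, -0.705]
wrist_force: [-0.5, 0.0, -0.3]
finger_gap: 21.8
```

Call:
servo_tool:
  twist:
    - [0,0,0]
    - [0,0,0]
    - [0,0,0]
  linear:
    - [0,0,0]
    - [0,0,0]
    - [0,0,0]
  fingers: [0,0,0]

```text
time: 4.68
position: [448.5, -351.6, 88.4]
eef_rot: [-1.452, 0.728, -0.706]
wrist_force: [-0.4, 1.7, 5.6]
finger_gap: 15.3
```

Run:
```python
import numpy as np
rel=np.array([-35.9,-27.1])
for d in np.arange(6,49,6):
    a=np.radians(d); print(d,round(d/60,3),np.round((np.array([[np.cos(a),-np.sin(a)],[np.sin(a),np.cos(a)]])@rel-rel)/80,3))
```

```text
6 0.1 [ 0.038 -0.045]
12 0.2 [ 0.08  -0.086]
18 0.3 [ 0.127 -0.122]
24 0.4 [ 0.177 -0.153]
30 0.5 [ 0.229 -0.179]
36 0.6 [ 0.285 -0.199]
42 0.7 [ 0.342 -0.213]
48 0.8 [ 0.4   -0.221]
```

Gripped at 15.3 mm. Following the arc open.

Call:
servo_tool:
  twist:
    - [0,0,0.1]
    - [0,0,0.2]
    - [0,0,0.3]
    - [0,0,0.4]
    - [0,0,0.5]
    - [0,0,0.6]
    - [0,0,0.7]
    - [0,0,0.8]
  linear:
    - [0.038,-0.045,0]
    - [0.08,-0.086,0]
    - [0.127,-0.122,0]
    - [0.177,-0.153,0]
    - [0.229,-0.179,0]
    - [0.285,-0.199,0]
    - [0.342,-0.213,0]
    - [0.4,-0.221,0]
  fingers: [0,0,0,0,0,0,0,0]

```text
time: 5.35
position: [479.9, -368.5, 88.4]
eef_rot: [-1.576, 0.07, -0.049]
wrist_force: [-5.8, 8.6, 5.4]
finger_gap: 15.7
```

Call:
servo_tool:
  twist:
    - [0,0,0]
    - [0,0,0]
    - [0,0,0]
    - [0,0,0]
  linear:
    - [0,0,0]
    - [0,0,0]
    - [0,0,0]
    - [0,0,0]
  fingers: [0,0.3,0.5,0.5]

```text
time: 5.68
position: [479.9, -368.6, 88.5]
eef_rot: [-1.576, 0.071, -0.05]
wrist_force: [0.1, 0.3, -0.3]
finger_gap: 32.4
```

Call:
servo_tool:
  twist:
    - [0,0,0]
    - [0,0,0]
    - [0,0,0]
  linear:
    - [0,0,0.5]
    - [0,0,1]
    - [0,0,1]
  fingers: [0.5,0.5,0.5]

```text
time: 5.93
position: [482.6, -370.9, 175.5]
eef_rot: [-1.581, 0.066, -0.056]
wrist_force: [1.4, -0.4, 1.2]
finger_gap: 45.3
```

Run:
```python
from h import *
from scipy.spatial.transform import Rotation as R
snap('wrist','w4'); o=ctrl.observe(); print(o['position'],R.from_rotvec(o['eef_rot']).as_matrix().round(3),o['joint_positions'])
```

```text
[ 481.71537419 -370.22973093  172.67694599] [[ 0.997 -0.008  0.078]
 [-0.078 -0.01   0.997]
 [-0.007 -1.    -0.01 ]] [-0.68803869  0.28919699  1.94524191 -0.01605254  0.90749458 -0.60014167]
```

View pics/w4.png

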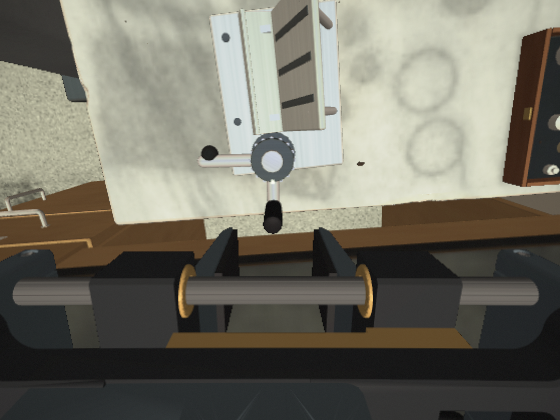

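Keeper is open at about 1.45 rad: grip at (273,222), finger pointing to the stand's front at (208,153). Next, the rack.

Call:
servo_tool:
  twist:
    - [0,0,0]
    - [0,0,0]
    - [0,0,0]
  linear:
    - [0,0.3,0.5]
    - [0,0.7,1]
    - [0,0.9,1]
  fingers: [0.5,0.5,0.5]

```text
time: 6.23
position: [482.4, -298.4, 255.8]
eef_rot: [-1.581, 0.067, -0.059]
wrist_force: [0.7, -0.3, 1.3]
finger_gap: 45.4
```

Call:
servo_tool:
  twist:
    - [0,0,0]
    - [0,0,-0.05]
    - [0,0,-0.05]
  linear:
    - [0,0.5,0.4]
    - [0,0.9,0.8]
    - [0,1,0.8]
  fingers: [0.5,0.5,0.5]

```text
time: 6.48
position: [482.9, -216.8, 322.9]
eef_rot: [-1.581, 0.109, -0.105]
wrist_force: [-0.5, -0.1, 0.8]
finger_gap: 45.3
```

Call:
servo_tool:
  twist:
    - [0,0,0]
    - [0,0,-0.05]
    - [0,0,-0.05]
  linear:
    - [0,0.5,0]
    - [0,1,0]
    - [0,1,0]
  fingers: [0.4,0.4,0.4]

```text
time: 6.73
position: [482.4, -132.2, 322.6]
eef_rot: [-1.577, 0.152, -0.147]
wrist_force: [0.4, -1.4, -0.0]
finger_gap: 36.6
```

Call:
servo_tool:
  twist:
    - [0,0,0]
    - [0,0,0]
    - [0,0,0]
  linear:
    - [0,0.5,0]
    - [0,1,0]
    - [0,1,0]
  fingers: [0.4,0.4,0.4]

```text
time: 6.98
position: [481.8, -47.8, 321.9]
eef_rot: [-1.576, 0.151, -0.145]
wrist_force: [1.2, -0.5, -0.2]
finger_gap: 36.6
```

Call:
servo_tool:
  twist:
    - [0,0,0]
    - [0,0,0]
    - [0,0,0]
  linear:
    - [0,0.5,0]
    - [0.1,1,0]
    - [0.2,1,0]
  fingers: [0.4,0.4,0.4]

```text
time: 7.23
position: [497.4, 36.4, 321.4]
eef_rot: [-1.575, 0.149, -0.143]
wrist_force: [0.6, -0.5, 0.1]
finger_gap: 36.6
```

Call:
servo_tool:
  twist:
    - [0,0,0]
    - [0,0,0]
    - [0,0,0]
  linear:
    - [0,0.5,0]
    - [0.1,0.9,0]
    - [0.1,0.9,0]
  fingers: [0.4,0.4,0.4]

```text
time: 7.48
position: [506.1, 111.9, 320.8]
eef_rot: [-1.574, 0.148, -0.141]
wrist_force: [-0.5, -1.0, 0.4]
finger_gap: 36.5
```

Run:
```python
from h import *
from scipy.spatial.transform import Rotation as R
snap('wrist','w5'); o=ctrl.observe(); print(o['position'],R.from_rotvec(o['eef_rot']).as_matrix().round(3),o['joint_positions'],o['time'])
```

```text
[505.63550867 110.07311395 320.68387519] [[ 0.983 -0.006  0.182]
 [-0.182 -0.009  0.983]
 [-0.004 -1.    -0.01 ]] [ 0.17328959 -0.03281253  2.01450956 -0.00832996  1.16729026  0.35969593] 7.5333
```

View pics/w5.png

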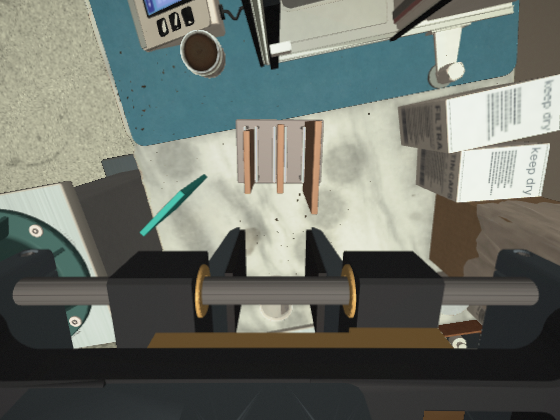

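Run:
```python
from h import *
big('w5',(225,110,335,220),6,'f')
```

```text
(no output)
```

View pics/f.png

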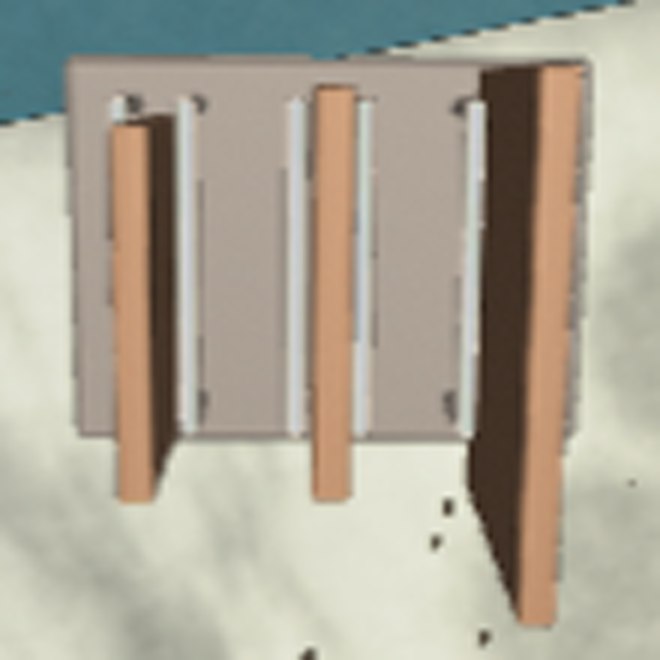

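Run:
```python
from h import *
g=load('w5'); F=lambda x,y:(225+x/6-.4,110+y/6-.4)
rp=np.array([516,143.2,-.1836])
import math
for nm,pts,z in [('mid',[(314,88),(354,88),(314,498),(351,498)],142),('rack',[(67,57),(590,62),(578,437),(78,437)],12)]:
    P=np.array([onz(g,F(*p),z) for p in pts]); print(nm,P.round(1).tolist(),P.mean(0))
    d=P[1]-P[2] if 0 else (P[0]+P[1]-P[2]-P[3])/2; print(d, math.degrees(math.atan2(-d[0],d[1])))
```

```text
mid [[520.8, 186.7, 142.0], [528.1, 185.4, 142.0], [506.6, 109.4, 142.0], [513.8, 108.0, 142.0]] [517.31647225 147.38093522 142.        ]
[14.24433687 77.32882022  0.        ] -10.437155882617203
rack [[460.3, 205.1, 12.0], [591.6, 179.5, 12.0], [575.0, 83.7, 12.0], [441.7, 108.3, 12.0]] [517.15044691 144.15599407  12.        ]
[17.60704074 96.28660164  0.        ] -10.362659404945909
```

Call:
servo_tool:
  twist:
    - [0.009,-0.006,0]
    - [0.009,-0.006,0]
    - [0.009,-0.006,0]
    - [0.009,-0.006,0]
  linear:
    - [0.08,0.25,-0.4]
    - [0.15,0.46,-0.8]
    - [0.15,0.46,-1]
    - [0.15,0.46,-1]
  fingers: [0.3,0.3,0.3,0.3]

```text
time: 7.87
position: [515.7, 145.8, 236.5]
eef_rot: [-1.568, 0.148, -0.139]
wrist_force: [-1.2, -0.6, -0.8]
finger_gap: 27.5
```

Call:
servo_tool:
  twist:
    - [0,0,0]
    - [0,0,0]
    - [0,0,0]
  linear:
    - [0,0,-0.5]
    - [0,0,-0.9]
    - [0,0,-0.9]
  fingers: [0.3,0.3,0.3]

```text
time: 8.12
position: [512.9, 144.0, 160.1]
eef_rot: [-1.57, 0.154, -0.135]
wrist_force: [-1.0, 0.5, -1.6]
finger_gap: 27.6
```

Run:
```python
from h import *
from scipy.spatial.transform import Rotation as R
snap('wrist','w6'); o=ctrl.observe(); print(o['position'],R.from_rotvec(o['eef_rot']).as_matrix().round(3),o['finger_gap'])
```

```text
[514.28693239 144.48540117 163.14970574] [[ 0.983 -0.011  0.183]
 [-0.183 -0.002  0.983]
 [-0.01  -1.    -0.004]] 27.185402360287718
```

View pics/w6.png

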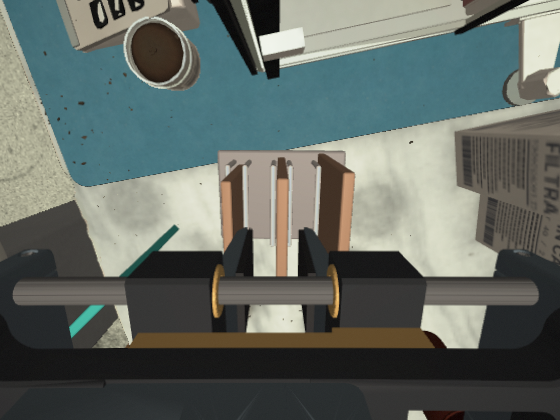

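Call:
servo_tool:
  twist:
    - [0,-0.01,0]
    - [0,-0.01,0]
    - [0,-0.01,0]
    - [0,-0.01,0]
  linear:
    - [0.04,0.04,-0.1]
    - [0.04,0.04,-0.4]
    - [0.04,0.04,-0.71]
    - [0.04,0.04,-0.71]
  fingers: [0.3,0.3,0.3,0.3]

```text
time: 8.5
position: [517.0, 147.3, 105.0]
eef_rot: [-1.569, 0.146, -0.144]
wrist_force: [-1.2, 0.3, -0.7]
finger_gap: 27.3
```

Run:
```python
from h import *
from scipy.spatial.transform import Rotation as R
snap('wrist','w7'); o=ctrl.observe(); print(o['position'],R.from_rotvec(o['eef_rot']).as_matrix().round(3),o['finger_gap'],o['wrist_force'])
```

```text
[517.64478497 147.49326188 106.74196338] [[ 0.983 -0.001  0.183]
 [-0.183 -0.003  0.983]
 [-0.    -1.    -0.003]] 27.50328839556564 [-0.21697465  0.7570642   0.68071521]
```

View pics/w7.png

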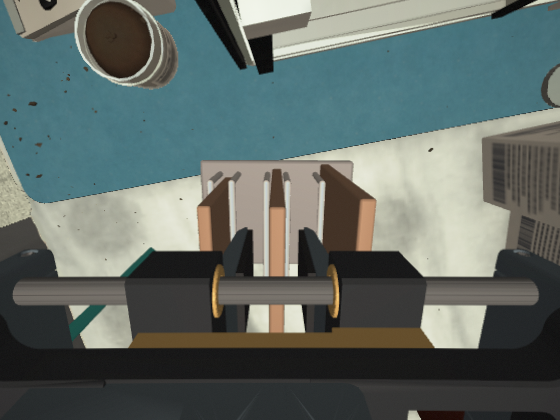

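Call:
servo_tool:
  twist:
    - [0,0,0]
    - [0,0,0]
    - [0,0,0]
    - [0,0,0]
    - [0,0,0]
    - [0,0,0]
    - [0,0,0]
  linear:
    - [0,0,0]
    - [0,0,0]
    - [0,0,0]
    - [0,0,0]
    - [0,0,0]
    - [0,0,0]
    - [0,0,0]
  fingers: [0,0,0,0,0,0,0]

```text
time: 9.13
position: [518.3, 147.8, 108.4]
eef_rot: [-1.568, 0.144, -0.145]
wrist_force: [-4.2, 0.6, 13.9]
finger_gap: 8.0
```

Call:
servo_tool:
  twist:
    - [0,0,0]
    - [0,0,0]
    - [0,0,0]
    - [0,0,0]
    - [0,0,0]
  linear:
    - [0,0,0.1]
    - [0,0,0.3]
    - [0,0,0.6]
    - [0,0,0.9]
    - [0,0,1]
  fingers: [0,0,0,0,0]

```text
time: 9.55
position: [519.8, 148.2, 192.4]
eef_rot: [-1.566, 0.141, -0.149]
wrist_force: [1.3, -0.1, -1.9]
finger_gap: 7.8
```

Call:
servo_tool:
  twist:
    - [0,0,0]
    - [0,0,0]
    - [0,0,0]
    - [0,0,0]
  linear:
    - [0,0,0.3]
    - [0,0,0.6]
    - [0,0,0.9]
    - [0,0,1]
  fingers: [0,0,0,0]

```text
time: 9.88
position: [520.9, 148.4, 275.6]
eef_rot: [-1.565, 0.138, -0.152]
wrist_force: [0.9, -0.4, -1.4]
finger_gap: 7.8
```

Run:
```python
from h import *
from scipy.spatial.transform import Rotation as R
snap('wrist','w8'); snap('scene','s8'); o=ctrl.observe(); print(o['position'],R.from_rotvec(o['eef_rot']).as_matrix().round(3),o['finger_gap'],o['wrist_force'])
```

```text
[520.39969167 148.30988667 273.40538345] [[ 0.983  0.008  0.183]
 [-0.183 -0.     0.983]
 [ 0.007 -1.     0.001]] 8.065313773586228 [-0.01777694 -0.56632165 -2.57248618]
```

View pics/w8.png

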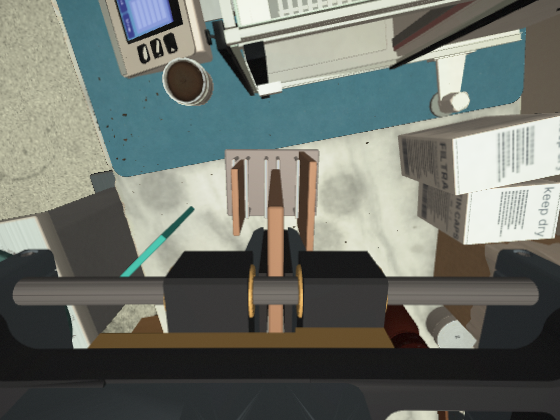

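View pics/s8.png

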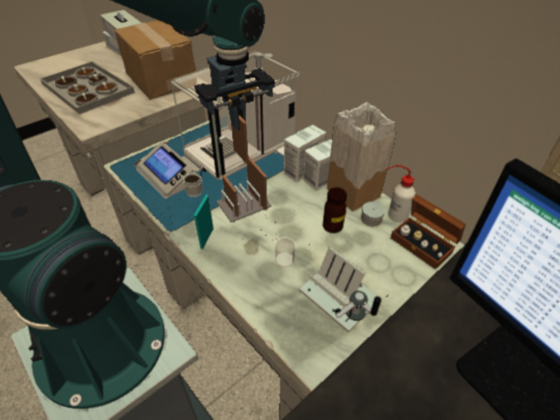

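Step 1 met: the tile is up, the other two are still in place (scene (230,190) and (258,180)), and the keeper is open. Now carrying it to the stand.

Call:
servo_tool:
  twist:
    - [0,0,0]
    - [0,0,0.05]
    - [0,0,0.05]
  linear:
    - [0,-0.3,0.1]
    - [0,-0.7,0.1]
    - [0,-1,0.1]
  fingers: [0,0,0]

```text
time: 10.23
position: [519.6, 67.0, 279.7]
eef_rot: [-1.568, 0.096, -0.105]
wrist_force: [-0.2, -0.1, -2.2]
finger_gap: 7.9
```

Call:
servo_tool:
  twist:
    - [0,0,0]
    - [0,0,0.05]
    - [0,0,0.05]
  linear:
    - [0,-0.4,0]
    - [0,-0.8,0]
    - [0,-1,0]
  fingers: [0,0,0]

```text
time: 10.48
position: [518.4, -15.5, 277.5]
eef_rot: [-1.57, 0.055, -0.06]
wrist_force: [0.4, 1.1, -3.3]
finger_gap: 7.9
```

Call:
servo_tool:
  twist:
    - [0,0,0]
    - [0,0,0.05]
    - [0,0,0.05]
  linear:
    - [0,-0.4,0]
    - [0,-0.8,0]
    - [0,-1,0]
  fingers: [0,0,0]

```text
time: 10.73
position: [517.3, -97.9, 275.3]
eef_rot: [-1.571, 0.014, -0.015]
wrist_force: [-0.6, 1.2, -2.2]
finger_gap: 8.0
```

Call:
servo_tool:
  twist:
    - [0,0,0]
    - [0,0,0.05]
    - [0,0,0.05]
  linear:
    - [0,-0.4,0]
    - [0,-0.8,0]
    - [0,-1,0]
  fingers: [0,0,0]

```text
time: 10.98
position: [516.3, -180.3, 273.0]
eef_rot: [-1.57, -0.027, 0.029]
wrist_force: [0.3, 0.2, -2.2]
finger_gap: 8.0
```

Call:
servo_tool:
  twist:
    - [0,0,0]
    - [0,0,0]
    - [0,0,0]
    - [0,0,0]
  linear:
    - [0.1,-0.4,0]
    - [0.2,-0.7,0]
    - [0.3,-0.8,0]
    - [0.3,-0.8,0]
  fingers: [0,0,0,0]

```text
time: 11.32
position: [540.6, -245.6, 271.0]
eef_rot: [-1.569, -0.024, 0.029]
wrist_force: [-0.0, 0.9, -3.7]
finger_gap: 8.1
```

```bash
cat > tgt.py <<'E'
from h import *
from scipy.spatial.transform import Rotation as R
def bedf():
    p=np.load('stand.npy'); Rz=R.from_euler('z',p[2]).as_matrix(); Ry=R.from_euler('y',20,degrees=True).as_matrix()
    return np.array([p[0],p[1],22.]), Rz@Ry
def goto(x,y,z,L=96):
    """tile origin desired in bed frame -> scaled twist/linear"""
    o=ctrl.observe(); b,B=bedf(); Rt=np.c_[B[:,0],-B[:,2],B[:,1]]
    Rt[:,2]=np.cross(Rt[:,0],Rt[:,1])
    T=b+B@np.array([x,y,z+L]); Rc=R.from_rotvec(o['eef_rot']).as_matrix()
    tw=R.from_matrix(Rt@Rc.T).as_rotvec()
    print('pos',o['position'].round(1),'target',T.round(1),'lin',((T-o['position'])/80).round(3),'twist',(tw/np.radians(60)).round(3), 'F',o['wrist_force'].round(1),'gap',round(o['finger_gap'],1))
    tc=B.T@(o['position']-b)-[0,0,L]; print('tile est in bed',tc.round(1), 'q',o['joint_positions'].round(2),'t',o['time'])
E
python3 -c "
from tgt import *
goto(-10,0,100)"
```

```text
pos [ 540.6 -245.6  271. ] target [ 550.9 -245.5  209.6] lin [ 0.129  0.002 -0.767] twist [-0.013  0.33   0.003] F [-0.   0.9 -3.7] gap 8.1
tile est in bed [-40.7   0.2 154.1] q [-0.47  0.15  1.92 -0.    1.08 -0.5 ] t 11.3167
```

Call:
servo_tool:
  twist:
    - [0,0.1,0]
    - [-0.01,0.2,0]
    - [-0.01,0.3,0]
    - [-0.01,0.33,0]
    - [-0.01,0.33,0]
  linear:
    - [0,0,0]
    - [0.1,0,-0.1]
    - [0.13,0,-0.3]
    - [0.13,0,-0.6]
    - [0.13,0,-0.6]
  fingers: [0,0,0,0,0]

```text
time: 11.73
position: [549.5, -243.3, 217.2]
eef_rot: [-1.553, 0.253, 0.308]
wrist_force: [-0.4, 0.2, -4.0]
finger_gap: 8.1
```

Run:
```python
from tgt import *
snap('wrist','w9'); snap('scene','s9'); snap('top','t9')
goto(-12,0,30)
big('s9',(280,130,400,340),2.8,'s9b')
```

```text
pos [ 550.7 -244.9  223.1] target [ 525.1 -246.4  144.5] lin [-0.32  -0.019 -0.982] twist [-0.003  0.     0.002] F [-0.2 -0.7 -1.7] gap 7.7
tile est in bed [-14.8   0.6 112.6] q [-0.39  0.37  1.77 -0.14  1.33 -0.37] t 11.8833
```

View pics/s9b.png

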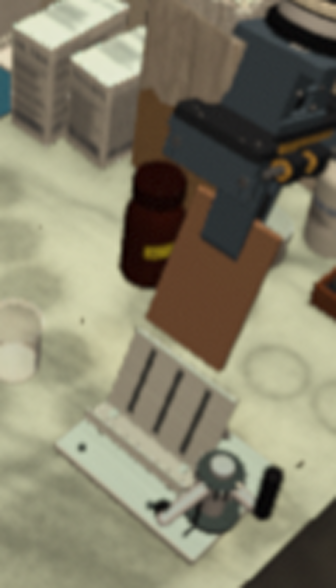

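View pics/w9.png

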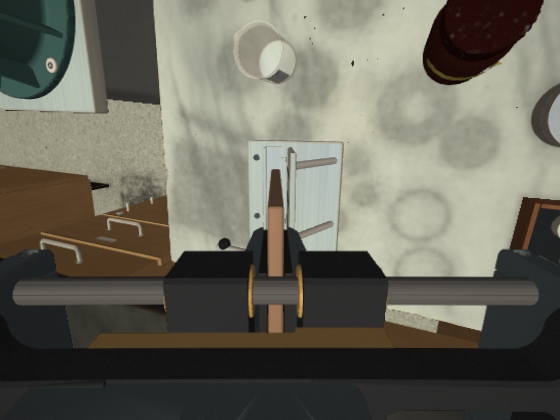

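Run:
```python
from tgt import *
g=load('s9'); o=ctrl.observe(); Rm=R.from_rotvec(o['eef_rot']).as_matrix(); p=o['position']
for zz in (96,):
  P=[p+Rm@np.array([4*0-4,zz,s*40]) for s in (-1,1)]+[p+Rm@np.array([-4,zz-130,s*40]) for s in (-1,1)]
  print((proj(g,P)-[280,130])*2.8)
b,B=bedf(); print((proj(g,[b+B@np.array(q) for q in [(0,55,85),(0,-55,85),(0,55,0)]])-[280,130])*2.8)
```

```text
[[221.10659567 370.81490594]
 [145.60047092 315.67641199]
 [282.09413768 235.53817402]
 [198.44052009 182.64882782]]
[[135.7851238  326.73973202]
 [237.14696527 401.25016294]
 [106.41822817 401.69414486]]
```

Call:
servo_tool:
  twist:
    - [0,0,0]
    - [0,0,0]
    - [0,0,0]
    - [0,0,0]
  linear:
    - [-0.1,-0.01,-0.3]
    - [-0.2,-0.02,-0.6]
    - [-0.32,-0.02,-0.98]
    - [-0.32,-0.02,-0.98]
  fingers: [0,0,0,0]

```text
time: 12.22
position: [521.6, -245.4, 141.8]
eef_rot: [-1.554, 0.25, 0.302]
wrist_force: [-1.1, 0.5, -3.7]
finger_gap: 8.1
```

Run:
```python
from tgt import *
snap('wrist','w10'); snap('scene','s10')
goto(-9,0,6)
big('s10',(290,170,400,340),3.5,'s10b')
```

```text
pos [ 525.1 -246.6  146.1] target [ 519.7 -246.6  120.9] lin [-0.068 -0.001 -0.315] twist [-0.002  0.001  0.003] F [ 1.1 -1.  -2.3] gap 7.9
tile est in bed [-12.5  -0.1  31.5] q [-0.41  0.43  1.84 -0.16  1.19 -0.36] t 12.3167
```

View pics/s10b.png

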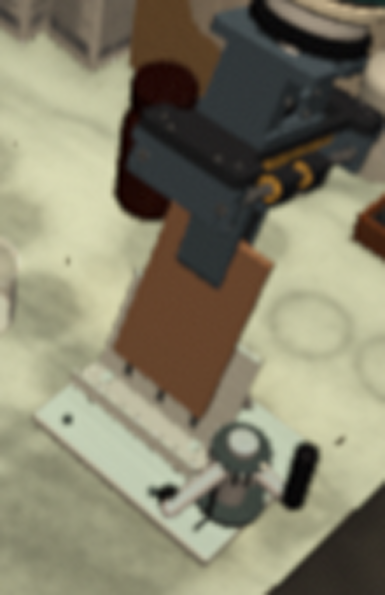

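View pics/w10.png

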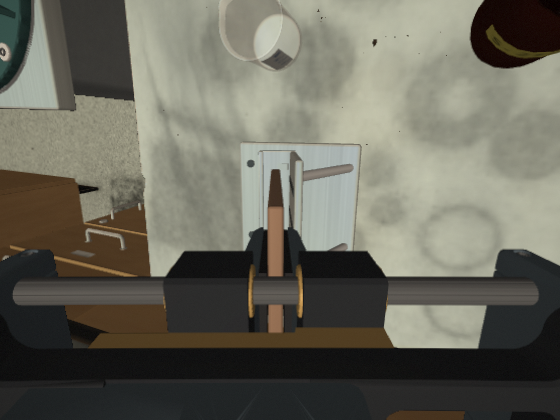

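Call:
servo_tool:
  twist:
    - [0,0,0]
    - [0,0,0]
    - [0,0,0]
    - [0,0,0]
  linear:
    - [-0.02,0,-0.1]
    - [-0.05,0,-0.2]
    - [-0.07,0,-0.31]
    - [-0.07,0,-0.31]
  fingers: [0,0,0,0]

```text
time: 12.65
position: [518.7, -246.3, 120.1]
eef_rot: [-1.556, 0.248, 0.3]
wrist_force: [0.1, 0.1, -3.6]
finger_gap: 7.9
```

Run:
```python
from tgt import *
snap('scene','s11'); 
goto(-4,0,0)
big('s11',(290,170,400,340),3.5,'s11b')
```

```text
pos [ 519.  -246.3  120.7] target [ 522.3 -246.5  113.6] lin [ 0.041 -0.002 -0.089] twist [-0.003  0.     0.003] F [-0.9  0.3 -3.2] gap 7.9
tile est in bed [-9.5  0.3  5.6] q [-0.42  0.45  1.86 -0.16  1.15 -0.36] t 12.7
```

View pics/s11b.png

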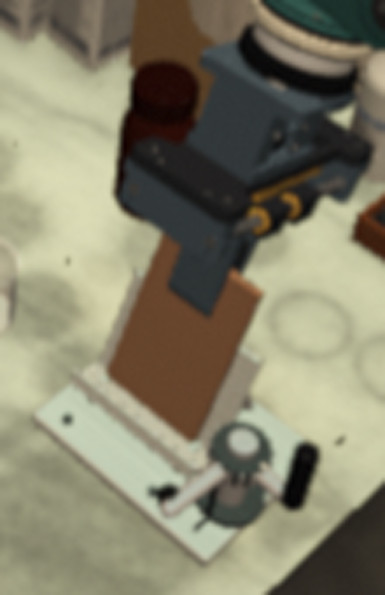

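Call:
servo_tool:
  twist:
    - [0,0,0]
    - [0,0,0]
    - [0,0,0]
    - [0,0,0]
    - [0,0,0]
  linear:
    - [0.01,0,-0.02]
    - [0.02,0,-0.04]
    - [0.03,0,-0.06]
    - [0.035,0,-0.075]
    - [0.035,0,-0.075]
  fingers: [0,0,0,0,0]

```text
time: 13.12
position: [522.3, -246.6, 116.1]
eef_rot: [-1.556, 0.248, 0.3]
wrist_force: [-3.3, 2.0, 15.2]
finger_gap: 8.1
```

Run:
```python
from tgt import *
goto(-4,0,0)
```

```text
pos [ 522.3 -246.6  116.1] target [ 522.3 -246.5  113.6] lin [ 0.     0.001 -0.032] twist [-0.003 -0.001  0.003] F [-3.3  2.  15.2] gap 8.1
tile est in bed [-4.9 -0.1  2.4] q [-0.41  0.46  1.86 -0.16  1.14 -0.36] t 13.1167
```

Call:
servo_tool:
  twist:
    - [0,0,0]
    - [0,0,0]
    - [0,0,0]
  linear:
    - [0.01,0,0]
    - [0.02,0,0]
    - [0.02,0,0]
  fingers: [0,0,0]

```text
time: 13.37
position: [522.3, -246.5, 116.6]
eef_rot: [-1.555, 0.252, 0.304]
wrist_force: [-11.9, 0.7, 10.6]
finger_gap: 7.5
```

Run:
```python
from tgt import *
goto(-4,0,0)
snap('scene','s12'); snap('wrist','w12')
big('s12',(290,170,400,340),3.5,'s12b')
```

```text
pos [ 522.3 -246.5  116.6] target [ 522.3 -246.5  113.6] lin [-0.     0.    -0.037] twist [-0.003 -0.005  0.003] F [-11.9   0.7  10.6] gap 7.5
tile est in bed [-5.  -0.   2.8] q [-0.41  0.47  1.85 -0.16  1.15 -0.36] t 13.3667
```

View pics/s12b.png

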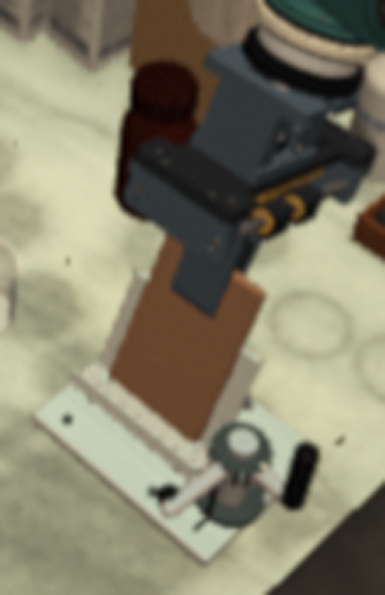

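View pics/w12.png

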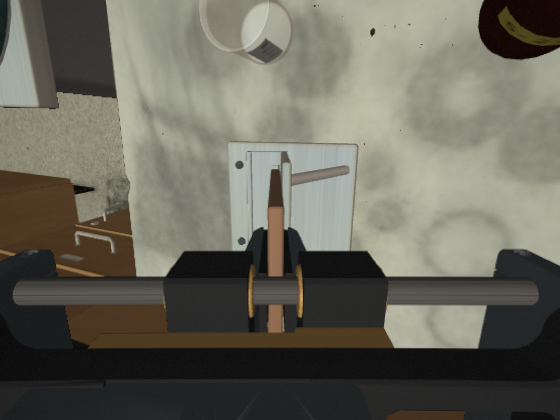

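Both ledge and board contacts show in the forces. Releasing.

Call:
servo_tool:
  twist:
    - [0,0,0]
    - [0,0,0]
    - [0,0,0]
    - [0,0,0]
    - [0,0,0]
    - [0,0,0]
  linear:
    - [0,0,0]
    - [0,0,0]
    - [0,0,0]
    - [0,0,0]
    - [0,0,0]
    - [0,0,0]
  fingers: [0.2,0.3,0.35,0.35,0.35,0.35]

```text
time: 13.97
position: [522.5, -246.5, 116.6]
eef_rot: [-1.555, 0.252, 0.304]
wrist_force: [0.1, 0.0, -0.5]
finger_gap: 32.0
```

Call:
servo_tool:
  twist:
    - [0,0,0]
    - [0,0,0]
    - [0,0,0]
    - [0,0,0]
  linear:
    - [0.07,0,0.2]
    - [0.16,0,0.45]
    - [0.3,0,0.8]
    - [0.36,0,1]
  fingers: [0.35,0.35,0.35,0.35]

```text
time: 14.3
position: [552.9, -246.8, 199.1]
eef_rot: [-1.556, 0.25, 0.302]
wrist_force: [0.0, 0.3, 0.3]
finger_gap: 31.7
```

Run:
```python
from tgt import *
goto(-4,0,0)
snap('scene','s13'); snap('wrist','w13')
big('s13',(290,170,400,340),3.5,'s13b')
```

```text
pos [ 552.9 -246.8  199.1] target [ 522.3 -246.5  113.6] lin [-0.382  0.003 -1.069] twist [-0.002 -0.003  0.003] F [0.  0.3 0.3] gap 31.7
tile est in bed [-4.5 -1.4 90.8] q [-0.4   0.4   1.77 -0.15  1.3  -0.37] t 14.3
```

View pics/s13b.png

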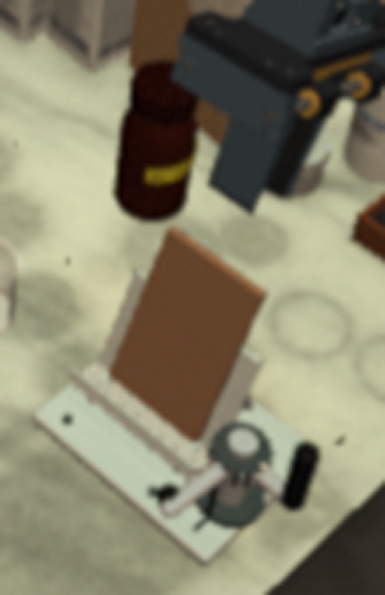

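View pics/w13.png

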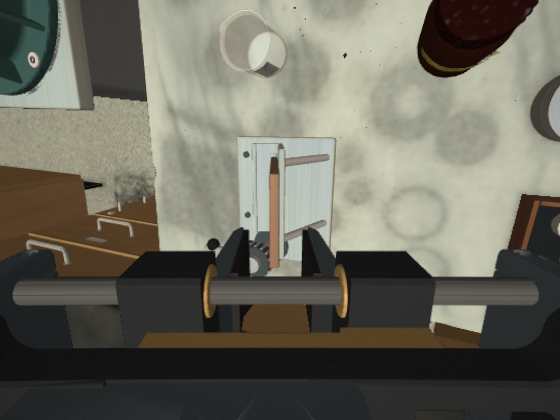

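Call:
servo_tool:
  twist:
    - [0,-0.1,0]
    - [0,-0.2,0]
    - [0,-0.3,0]
    - [0,-0.33,0]
  linear:
    - [0,-0.3,0.3]
    - [-0.3,-0.7,0.3]
    - [-0.6,-1,0.2]
    - [-0.9,-1,0]
  fingers: [0.5,0.5,0.5,0.5]

```text
time: 14.73
position: [480.4, -330.4, 200.5]
eef_rot: [-1.585, -0.027, 0.02]
wrist_force: [0.6, -0.7, -0.3]
finger_gap: 45.2
```

Run:
```python
from tgt import *
o=ctrl.observe(); Rc=R.from_rotvec(o['eef_rot']); Rt=R.from_rotvec([-1.576,.07,-.05])
a=np.radians(-4); c,s=np.cos(a),np.sin(a); Rt=R.from_matrix(np.array([[c,0,-s],[s,0,c],[0,-1,0]]))
print(o['position'],((np.array([479.9,-368.6,88.4])-o['position'])/80).round(3),((Rt*Rc.inv()).as_rotvec()/np.radians(60)).round(3),Rt.as_matrix().round(2))
```

```text
[ 480.37111114 -330.4069757   200.52581474] [-0.006 -0.477 -1.402] [ 0.014  0.004 -0.095] [[ 1.    0.    0.07]
 [-0.07  0.    1.  ]
 [ 0.   -1.    0.  ]]
```

Call:
servo_tool:
  twist:
    - [0.01,0,-0.09]
    - [0.01,0,-0.09]
    - [0.01,0,-0.09]
    - [0.01,0,-0.09]
  linear:
    - [0,-0.3,0]
    - [0,-0.48,-0.1]
    - [0,-0.48,-0.4]
    - [0,-0.48,-0.4]
  fingers: [0.5,0.5,0.5,0.5]

```text
time: 15.07
position: [479.0, -368.4, 164.5]
eef_rot: [-1.572, 0.05, -0.05]
wrist_force: [-0.8, 0.7, -1.3]
finger_gap: 45.6
```

Run:
```python
from tgt import *
snap('wrist','w14');o=ctrl.observe(); print(o['position'])
big('w14',(180,130,380,260),4,'w14b')
```

```text
[ 479.49791005 -368.12895499  166.09299997]
```

View pics/w14b.png

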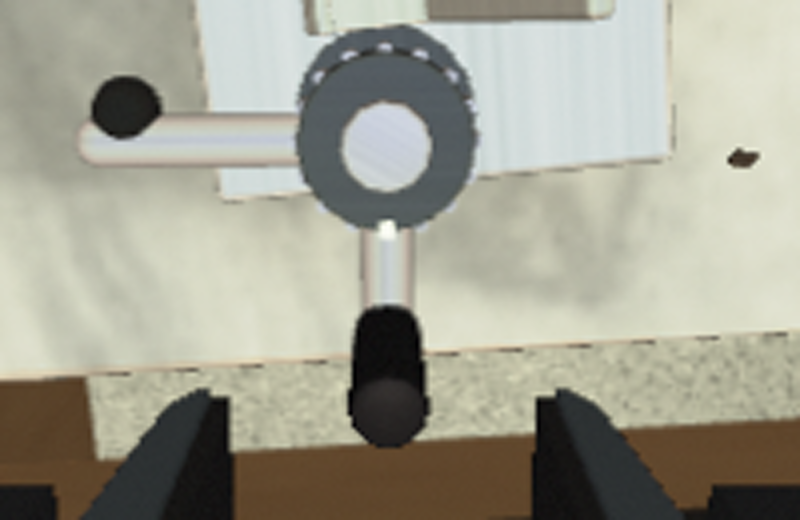

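Call:
servo_tool:
  twist:
    - [0,0,0]
    - [0,0,0]
    - [0,0,0]
    - [0,0,0]
  linear:
    - [0,0,-0.4]
    - [0,0,-0.8]
    - [0,0,-0.97]
    - [0,0,-0.97]
  fingers: [0.5,0.5,0.5,0.5]

```text
time: 15.45
position: [478.6, -366.6, 85.9]
eef_rot: [-1.569, 0.051, -0.046]
wrist_force: [0.1, 1.1, -0.8]
finger_gap: 45.5
```

Call:
servo_tool:
  twist:
    - [0,0,0]
    - [0,0,0]
    - [0,0,0]
    - [0,0,0]
    - [0,0,0]
    - [0,0,0]
    - [0,0,0]
  linear:
    - [0,0,0]
    - [0,0,0]
    - [0,0,0]
    - [0,0,0]
    - [0,0,0]
    - [0,0,0]
    - [0,0,0]
  fingers: [0,0,0,0,0,0,0]

```text
time: 16.03
position: [479.2, -367.1, 87.0]
eef_rot: [-1.57, 0.05, -0.047]
wrist_force: [0.0, 1.0, 8.3]
finger_gap: 15.4
```

Run:
```python
from tgt import *
o=ctrl.observe(); c=o['position'][:2]; print(o['position'],o['finger_gap'],R.from_rotvec(o['eef_rot']).as_matrix()[:,0].round(3))
pv=np.array([484.1,-325.9]); rel=c-pv; print(rel,np.hypot(*rel),np.arctan2(-rel[1],-rel[0])-.0361)
for d in range(6,90,6):
    a=-np.radians(d); print(d,d/60,np.round((np.array([[np.cos(a),-np.sin(a)],[np.sin(a),np.cos(a)]])@rel-rel)/80,3))
```

```text
[ 479.204865   -367.07118624   87.02701621] 15.388673460118854 [ 0.998 -0.062 -0.002]
[ -4.895135   -41.17118624] 41.461173685413584 1.4163547774455865
6 0.1 [-0.053  0.009]
12 0.2 [-0.106  0.024]
18 0.3 [-0.156  0.044]
24 0.4 [-0.204  0.069]
30 0.5 [-0.249  0.1  ]
36 0.6 [-0.291  0.134]
42 0.7 [-0.329  0.173]
48 0.8 [-0.362  0.216]
54 0.9 [-0.391  0.262]
60 1.0 [-0.415  0.31 ]
66 1.1 [-0.434  0.361]
72 1.2 [-0.447  0.414]
78 1.3 [-0.455  0.467]
84 1.4 [-0.457  0.522]
```

Call:
servo_tool:
  twist:
    - [0,0,-0.1]
    - [0,0,-0.2]
    - [0,0,-0.3]
    - [0,0,-0.4]
    - [0,0,-0.5]
    - [0,0,-0.6]
    - [0,0,-0.7]
    - [0,0,-0.8]
  linear:
    - [-0.053,0.009,0]
    - [-0.106,0.024,0]
    - [-0.156,0.044,0]
    - [-0.204,0.069,0]
    - [-0.249,0.1,0]
    - [-0.291,0.134,0]
    - [-0.329,0.173,0]
    - [-0.362,0.216,0]
  fingers: [0,0,0,0,0,0,0,0]

```text
time: 16.7
position: [449.6, -350.6, 87.2]
eef_rot: [-1.453, 0.707, -0.705]
wrist_force: [-5.9, -9.3, -2.4]
finger_gap: 15.5
```

Run:
```python
from tgt import *
snap('scene','s15'); big('s15',(290,170,400,340),3.5,'s15b')
o=ctrl.observe(); c=o['position'][:2]; x=R.from_rotvec(o['eef_rot']).as_matrix()[:,0]; print(o['position'],o['finger_gap'],o['wrist_force'],o['joint_positions'].round(2))
print('theta by tool yaw',np.pi/2+np.arctan2(x[1],x[0])-.0361)
pv=np.array([484.1,-325.9]); rel=c-pv; print(rel,np.hypot(*rel),np.arctan2(-rel[1],-rel[0])-.0361)
for d in range(6,54,6):
    a=-np.radians(d); print(d,d/60,np.round((np.array([[np.cos(a),-np.sin(a)],[np.sin(a),np.cos(a)]])@rel-rel)/80,3))
```

```text
[ 449.17423557 -350.00218751   87.16601554] 15.275133657738744 [-7.09366608 -8.4576425  -0.08730984] [-0.7   0.36  2.04 -0.    0.73  0.21]
theta by tool yaw 0.6217963997619832
[-34.92576443 -24.10218751] 42.43494390012565 0.567949120722343
6 0.1 [-0.029  0.047]
12 0.2 [-0.053  0.097]
18 0.3 [-0.072  0.15 ]
24 0.4 [-0.085  0.204]
30 0.5 [-0.092  0.259]
36 0.6 [-0.094  0.314]
42 0.7 [-0.089  0.37 ]
48 0.8 [-0.079  0.424]
```

View pics/s15b.png

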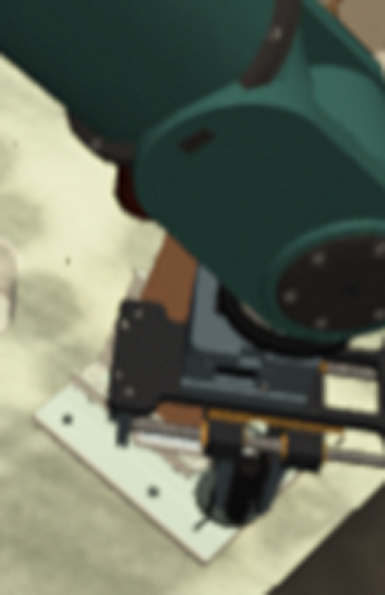

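Call:
servo_tool:
  twist:
    - [0,0,-0.1]
    - [0,0,-0.2]
    - [0,0,-0.3]
    - [0,0,-0.4]
    - [0,0,-0.5]
    - [0,0,-0.55]
    - [0,0,-0.58]
  linear:
    - [-0.029,0.047,0]
    - [-0.053,0.097,0]
    - [-0.072,0.15,0]
    - [-0.085,0.204,0]
    - [-0.092,0.259,0]
    - [-0.093,0.285,0]
    - [-0.093,0.3,0]
  fingers: [0,0,0,0,0,0,0]

```text
time: 17.33
position: [441.4, -326.8, 87.3]
eef_rot: [-1.232, 1.174, -1.174]
wrist_force: [-7.3, -20.3, -9.9]
finger_gap: 15.4
```

Run:
```python
from tgt import *
o=ctrl.observe(); c=o['position'][:2]; x=R.from_rotvec(o['eef_rot']).as_matrix()[:,0]; print(o['position'],o['finger_gap'],o['wrist_force'])
print('theta by tool yaw',np.pi/2+np.arctan2(x[1],x[0])-.0361)
pv=np.array([484.1,-325.9]); rel=c-pv; print(rel,np.hypot(*rel),np.arctan2(-rel[1],-rel[0])-.0361)
```

```text
[ 441.40925395 -326.78285222   87.31381854] 15.436350496108426 [ -7.34449685 -20.27831743  -9.85607904]
theta by tool yaw 0.011788586732399707
[-42.69074605  -0.88285222] 42.699873848291496 -0.015422769462478045
```

Call:
servo_tool:
  twist:
    - [0,0,0]
    - [0,0,0]
    - [0,0,0]
  linear:
    - [0,0.01,0]
    - [0,0.02,0]
    - [0,0.02,0]
  fingers: [0,0,0]

```text
time: 17.58
position: [441.4, -326.9, 87.3]
eef_rot: [-1.235, 1.172, -1.176]
wrist_force: [-2.3, -19.1, -13.3]
finger_gap: 15.3
```

Call:
servo_tool:
  twist:
    - [0,0,0]
    - [0,0,0]
    - [0,0,0]
    - [0,0,0]
    - [0,0,0]
  linear:
    - [0,0,0]
    - [0,0,0]
    - [0,0,0]
    - [0,0,0]
    - [0,0,0]
  fingers: [0.2,0.4,0.4,0.4,0.4]

```text
time: 18.0
position: [441.4, -326.7, 87.4]
eef_rot: [-1.235, 1.172, -1.176]
wrist_force: [-0.2, -0.1, 0.4]
finger_gap: 36.1
```

Call:
servo_tool:
  twist:
    - [0,0,0]
    - [0,0,0]
    - [0,0,0]
    - [0,0,0]
  linear:
    - [0,0,0.3]
    - [0,0,0.7]
    - [0,0,1]
    - [0,0,1]
  fingers: [0.4,0.4,0.4,0.4]

```text
time: 18.33
position: [443.4, -328.2, 172.1]
eef_rot: [-1.234, 1.166, -1.181]
wrist_force: [0.8, -0.5, 0.6]
finger_gap: 36.4
```

Call:
servo_tool:
  twist:
    - [0,0,0]
    - [0,0,0]
    - [0,0,0]
    - [0,0,0]
  linear:
    - [0,0,0.3]
    - [0,0,0.7]
    - [-0.3,0,1]
    - [-0.4,0,1]
  fingers: [0.4,0.4,0.4,0.4]

```text
time: 18.67
position: [411.7, -329.1, 256.1]
eef_rot: [-1.234, 1.161, -1.185]
wrist_force: [0.4, -1.0, 0.8]
finger_gap: 36.4
```

Run:
```python
from tgt import *
snap('scene','s16'); big('s16',(290,170,400,340),3.5,'s16b'); snap('wrist','w16'); snap('top','t16'); big('t16',(330,150,450,270),5,'t16b')
```

```text
(no output)
```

View pics/s16b.png

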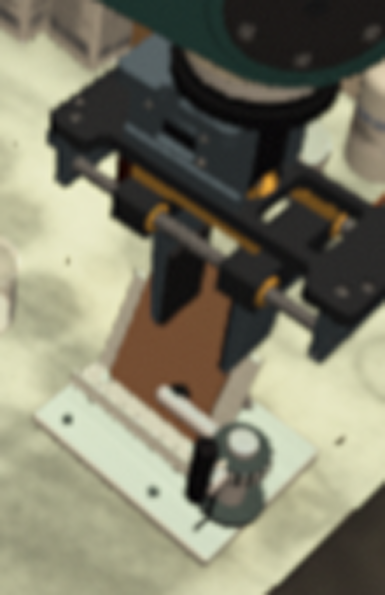

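View pics/w16.png

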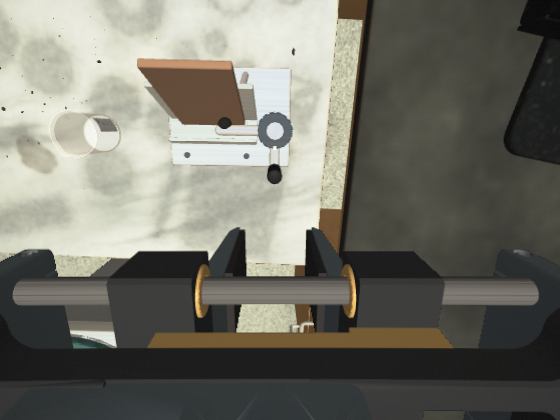

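View pics/t16b.png

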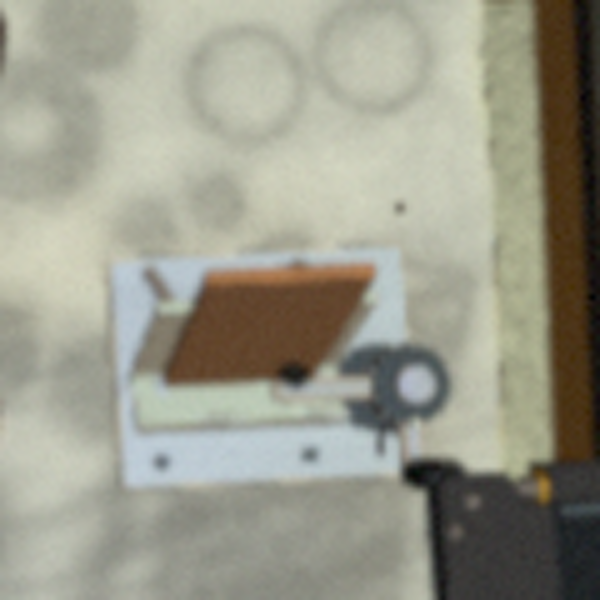

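Run:
```python
from h import *
big('w16',(130,50,300,190),4.7,'w16b')
```

```text
(no output)
```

View pics/w16b.png

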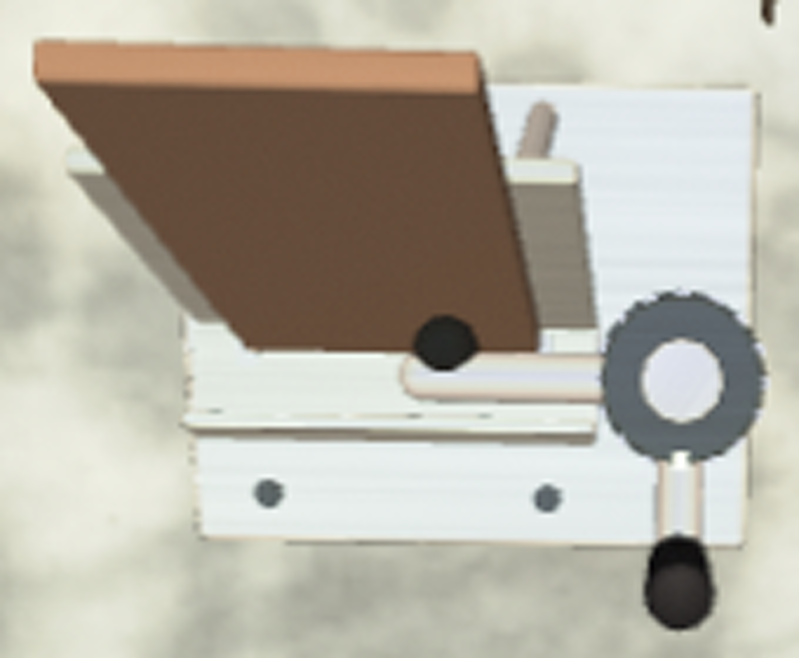

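View pics/t16.png

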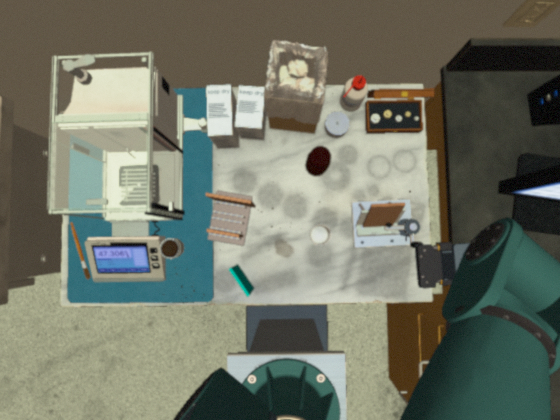

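Run:
```python
from tgt import *
from scipy.optimize import least_squares
g=load('w16'); b,B=bedf(); G=lambda x,y:np.array((130+x/4.7-.4,50+y/4.7-.4))
obs=[((-4,40,130),G(37,82)),((-4,-40,130),G(482,93)),((-4,40,0),G(247,348)),((-4,-40,0),G(538,350)),((4,40,130),G(36,40)),((4,-40,130),G(480,52))]
def f(q):
    Rr=R.from_rotvec(q[3:]).as_matrix()
    return np.concatenate([proj(g,[b+B@(q[:3]+Rr@np.array(P))])[0]-u for P,u in obs])
print('nominal res',f(np.array([-4,0,0,0,0,0.])).reshape(-1,2).round(1).tolist())
r=least_squares(f,[-4,0,0,0,0,0]); print('tile in bed',r.x.round(3),np.abs(r.fun).max())
print('board corners', (proj(g,[b+B@np.array(P) for P in [(0,55,85),(0,-55,85),(-30,55,6),(-30,-55,6)]])-[129.6,49.6])*4.7)
p=np.load('stand.npy')
from fit import w
for th in (0,.1): print(th,(proj(g,w(p,[(-12-45*np.cos(th),-78-45*np.sin(th),122)]))-[129.6,49.6])*4.7,(proj(g,w(p,[(-12,-78,85)]))-[129.6,49.6])*4.7)
```

```text
nominal res [[-0.5, -0.5], [-0.5, -0.9], [0.2, -0.0], [0.8, 0.5], [0.1, -0.6], [0.1, -1.2]]
tile in bed [-3.383e+00  8.160e-01 -6.990e-01  6.000e-03 -7.000e-03  1.000e-03] 0.3537111951798124
board corners [[ 59.91511282 161.4386038 ]
 [578.02501357 171.01324731]
 [182.15616851 418.89611929]
 [594.27507897 424.8585984 ]]
rack [ 5.16009600e+02  1.43167896e+02 -1.83598647e-01] [[-0.7, -0.9], [0.3, -0.5], [0.4, -0.2], [-0.6, -0.0], [-1.3, 1.3], [1.1, 0.6], [-1.1, 0.3]]
stand [ 491.02002771 -246.96340555   12.58391943] [[-0.2, 1.2], [0.8, -0.4], [-0.8, -0.0], [-0.1, -1.2], [-0.7, -0.7], [0.2, 0.9], [0.3, 0.4]]
plate corner in stand [60.9 60.4]
plate corner in stand [ 62.2 -95.7]
plate corner in stand [-59.6 -97.2]
plate corner in stand [-59.7  58.3]
mid [array([-1.3, 42. ]), array([ -2.3, -46. ])]
wide [array([40.4, 45.6]), array([ 38.3, -66.2])]
short [array([-42.4,  34.6]), array([-43. , -49.5])]
mid scene [array([-0. , 40.8]), array([  1.3, -35.9])]
wide scene [array([41.8, 43.5]), array([ 41.7, -61.9])]
short scene [array([-41.9,  35.3]), array([-40.9, -45.1])]
grip top [ -48. -107.]
grip bot [ -47. -107.]
pad [-41. -29.]
grip scene top [ -44. -105.]
[[0.048, 0.005, 0.999], [-0.999, -0.007, 0.048], [0.007, -1.0, 0.004]]
0 [[681.10040809 586.64612212]] [[682.1729005  371.54856044]]
0.1 [[701.80515634 585.85462735]] [[682.1729005  371.54856044]]
```

```bash
python3 -c "
from workcell import workorder
print(workorder.close_job())"
```

```text
the job is handed in; nothing more can be done
None
```

I moved the tall narrow tile from the rack's middle slot to the stand and handed the job in at about 19 s of robot time. The hand-in gave no verdict.

- **Keeper opened:** I gripped the upright grip and swung the keeper from about 0.61 rad to about 1.46 rad.
- **Tile placed:** I lifted the tile straight up, carried it over, tilted it 20° and set it on the ledge against the board. The wrist force showed contact with both before I let go.
- **Keeper locked:** I then turned the collar back until it met its stop, and backed the arm away.

**Last checks:** A fit to the wrist picture puts the tile in the bed frame at x = -3.4, y = +0.8, z = -0.7 mm. Its angle error is about 0.01 rad.
- **Keeper:** the grip is within a pixel of where 0 rad puts it.
- **Other objects:** in the last top picture the other two tiles are in their slots, and the bottle and beaker look unmoved. I judged these by eye, and I did not check the jar separately.
- **Robot:** it is clear of everything.

No check failed. During placing, the ledge contact came about 2 mm higher than my estimate; that fits my grasp-height estimate being off by that much.

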